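# Sort salvaged capacitors and transformer into keeper docks

### The job

Each of the two docks has a sample part fixed on the block behind it: slide the two capacitor cans and the flat toroidal transformer along the bench, without lifting or toppling them, into the dock whose sample has the same shape. Then tip both docks' keeper bars down across the mouths to shut them. Leave the tape roll and the screwdriver where they are.

Things in the scene. Friction and masses are not known exactly. Their poses are not given: they have to be found in the camera images.
- can_a: Black round capacitor can standing upright, 76 mm diameter, 66 mm high plus two small brass terminals on top (72 mm in all), about 0.35 kg. Origin at the centre of its underside.
- can_b: Black round capacitor can standing upright, 76 mm diameter, 66 mm high plus two small brass terminals on top (72 mm in all), about 0.35 kg. Origin at the centre of its underside. Same as can_a; both go into the same dock.
- toroid: Flat black wound toroidal transformer with closed (bolted plate) centre, a disc 100 mm diameter and 41 mm high, about 0.65 kg. Origin at the centre of its underside.
- sample_can: Sample capacitor can, same shape as the loose ones, fixed on the 60 mm high block behind one of the docks: that dock takes the cans (left dock if its world y > 0, else right). Origin at the centre of its underside.
- sample_toroid: Sample toroidal transformer, same shape as the loose one, fixed on the block behind the other dock: that dock takes the toroid. Origin at the centre of its underside.
- dock_left: The left (world y > 0) sorting dock, fixed: aluminium walls 40 mm high, 6 mm thick, on three sides, NO floor (parts slide in on the bench), open mouth facing the bench's middle. Inside 180 deep x 145 wide. Origin on the bench at the centre of the inside; x points inward: mouth at x = -90 mm, back wall at +90; z up. A 60 mm high wooden block behind it (x = +151 mm) bears a sample.
- dock_right: The right (world y < 0) sorting dock, fixed: aluminium walls 40 mm high, 6 mm thick, on three sides, NO floor (parts slide in on the bench), open mouth facing the bench's middle. Inside 180 deep x 145 wide. Origin on the bench at the centre of the inside; x points inward: mouth at x = -90 mm, back wall at +90; z up. A 60 mm high wooden block behind it (x = +151 mm) bears a sample.
- dock_left_mouth (a point): Point on the bench in the middle of the left dock's mouth; axes as the dock's.
- dock_right_mouth (a point): Point on the bench in the middle of the right dock's mouth; axes as the dock's.
- keeper_left (a joint): Angle of the left keeper, a 125 x 12 x 14 mm steel bar on a stiff hinge (stays where left, moved by 2 N). Pivot at the mouth's end farthest from the robot, 28 mm above the bench, in the dock's frame x -106, y -92.5 mm. 0 = shut: level across the mouth, top face at 35 mm; 1.57 = upright, 1.9 = open stop. It tips towards the robot, in the dock's plane x = -106 mm.
- keeper_right (a joint): Angle of the right keeper, a 125 x 12 x 14 mm steel bar on a stiff hinge (stays where left, moved by 2 N). Pivot at the mouth's end farthest from the robot, 28 mm above the bench, in the dock's frame x -106, y +92.5 mm. 0 = shut: level across the mouth, top face at 35 mm; 1.57 = upright, 1.9 = open stop. It tips towards the robot, in the dock's plane x = -106 mm.
- keeper_left_pivot (a point): Pivot of the left keeper, on its bar's centre line.
- keeper_left_tip (a point): Free end of the left keeper bar, on its centre line, 125 mm from the pivot.
- keeper_right_pivot (a point): Pivot of the right keeper, on its bar's centre line.
- keeper_right_tip (a point): Free end of the right keeper bar, on its centre line, 125 mm from the pivot.
- tape: Bystander: empty brown cardboard tape roll lying flat, 90 mm outer diameter, 24 mm high, near side of the bench on the left. Origin at the centre of its underside.
- driver: Bystander: screwdriver 190 mm long lying flat, near side of the bench on the right. Its x axis is its length; origin in the middle of its underside.

How it is judged:
By the outcome, as a careful person would: the job done as asked, in the order asked, and still so for the second after the job is handed in, with the robot touching nothing.
It also fails if it takes over 72 s, if anything falls off the work surface, if the arm or the gripper's body presses on something with over 40 N, if the wrist force passes 120 N, or if a joint passes its speed limit or range.

### The arm

A 6-joint arm with a two-finger parallel gripper is mounted at the origin on the work surface. World frame = base frame: x ahead of the robot, y to its left, z up, the work surface at z = 0. Lengths are in m, angles in rad, forces in N, time in s.
With the tool pointing down it reaches from about 0.325 to 0.75 m from the base axis. Payload 7.6 kg.
Tool frame: the origin (TCP) lies at the very end of the fingers, on their centre line; the grasp point (between the pads) lies 19 mm behind it; z points along the fingers, y is the line along which they close (so a half turn about z gives the same grasp; the last joint's range is limited). The gripper opens to 85 mm and grips with 20 to 120 N. Pads are 22 mm wide; open, the fingers measure 114 mm over their backs; the gripper's body (76 mm by 85 mm) begins 54 mm behind the grasp point. The pads swing forward as they close: fully open they stand 13 mm farther back than shut.
Start: joints at [1.148, 0.052, 1.401, -0, 1.689, -0.07], TCP at [0.181, 0.493, 0.196] pointing down, gripper open.
Joint ranges: [-2.9, 2.9], [-0.91, 2.17], [0.12, 2.37], [-1.06, 4.2], [0.26, 2.73], [-2.93, 2.93]. Speed limits (rad/s): [2.57, 2.57, 3.01, 3.14, 3.14, 3.14].

### API

Orientations are given as a unit quaternion [w, x, y, z].
In Python, from rig import robot, grab_frame, get_calibration, finish_job gives the robot as it stands.
- The arm moves only by the tool arm_command, never from a script. Its argument "motion" is a list that holds one entry, the list of rows, each a list of 6 numbers: the shift along the world's x, y, z in m, then the turn, a rotation vector about the world's x, y, z in rad. A call has 1 to 8 rows; each row shifts and turns the commanded pose from where the row before left it; what a row does not reach is not made up. A row lasts 1/10 s, in which the tool goes at most 50 mm and 8.59 degrees, less where a joint would pass 70% of its speed; a pose out of reach is approached as far as the arm can. A call is refused whole if a number of a shift passes 0.05 or a number of a turn 0.15, either way. A call with a gripper value outside its range is refused whole. "fingers" is the opening in per cent of the stroke, from 0 (shut) to 100 (fully open), set as the call begins (left out, the last holds). The fingers move at their own pace and stop on an object; the grip force is fixed at half the most. Time passes only in rows, so rows that do not move let the fingers close. It gives the time, the measured TCP pose, the force, the opening and the grip force at its end, in the units of the state.
- robot.get_obs(): the state, without advancing time (a new reading comes with each control period).
- grab_frame(name): name is "side" or "top" or "wrist"; returns the picture (400x640x3 uint8, red, green, blue); there is no depth.
- get_calibration(name): a dict with "fx", "fy", "cx", "cy" (pixels), "world_from_camera" (4x4, takes a point from camera to world coordinates). Camera axes: x right, y up, looking along -z (the intrinsics and any distortion apply to the point x, -y, -z); pixel columns grow to the right and rows downward; lengths in m; the calibration is good to about 2 mm. The wrist camera is an equidistant fisheye: a pixel r from the principal point sees the ray r / f radians off the axis. A picture is of the moment at which its call begins: read the wrist's pose just before it. get_calibration takes no time and is no camera call; for the wrist camera it gives the pose at the moment of the call.
- finish_job(): hands the job in; it is judged then, once.
The state is a dict: "time": time; "joints": joint angles; "qvel": joint speeds; "joint_torque": joint torques, N m; "ee_pos": TCP position; "orientation": TCP orientation; "wrist_force": force on the tool from outside, world axes, zero at the start; "ft_torque": the same for the moment, N m; "grip_width": opening from 0.0 (shut) to 1.0 (fully open); "gripper_force": force on a finger pad.
Only numpy, scipy, OpenCV 4.12 (cv2) and the standard library are available. Lean on these libraries where they do the work, as an engineer would, in place of code of your own. Each camera call takes 0.05 s, during which the arm holds its last target. There are 200 camera calls.

## Working session

There is one attempt and no reset: what is moved stays moved. The work goes in short steps, Python scripts to look and compute and a tool call to move; the robot and the scene stay as the last step left them, time stands still between calls to the robot, and variables do not carry over. Pictures are saved under pics/ and viewed, at most 10 in all, crops included, and the job is handed in when it is done.

Besides the shell and the picture viewer there is one more tool, called after "Call:" as name([rows], argument=value, ...), one row to a line, values as JSON. arm_command: Moves the arm, as the interface text tells. Its arguments: {"type":"object","properties":{"motion":{"type":"array"},"fingers":{"type":"number"}},"required":["motion"]}

```bash
mkdir -p pics; ls; python3 - <<'E'
from rig import *
import cv2, numpy as np
np.set_printoptions(precision=4,suppress=True)
o=robot.get_obs();print({k:np.round(o[k],3) for k in o})
for n in("top","side"):
    cv2.imwrite(f"pics/{n}0.png",grab_frame(n)[:,:,::-1]); c=get_calibration(n);print(n,{k:(np.round(c[k],4).tolist()) for k in c})
E
```

```text
pics
{'time': np.float64(0.0), 'joints': array([ 1.148,  0.053,  1.402, -0.   ,  1.689, -0.07 ]), 'qvel': array([ 0.002, -0.001,  0.001, -0.002,  0.   , -0.   ]), 'joint_torque': array([  0.   , -38.168, -36.018,  -0.   ,   0.006,   0.   ]), 'ee_pos': array([0.181, 0.492, 0.195]), 'orientation': array([-0.   ,  0.175,  0.984, -0.001]), 'wrist_force': array([ 0.438, -0.474,  0.175]), 'ft_torque': array([-0.003, -0.018, -0.015]), 'gripper_force': np.float64(0.0), 'grip_width': np.float64(1.003)}
top {'fx': 406.424, 'fy': 406.424, 'cx': 317.6245, 'cy': 196.8807, 'world_from_camera': [[-0.0087, 0.9927, -0.1199, 0.3611], [-1.0, -0.0089, -0.0011, -0.0154], [-0.0021, 0.1199, 0.9928, 1.1689], [0.0, 0.0, 0.0, 1.0]]}
side {'fx': 444.6781, 'fy': 444.6781, 'cx': 322.6858, 'cy': 196.4661, 'world_from_camera': [[0.9531, 0.2304, -0.1964, 0.2023], [-0.3026, 0.7044, -0.6421, -0.8849], [-0.0096, 0.6714, 0.7411, 1.1088], [0.0, 0.0, 0.0, 1.0]]}
```

View pics/top0.png

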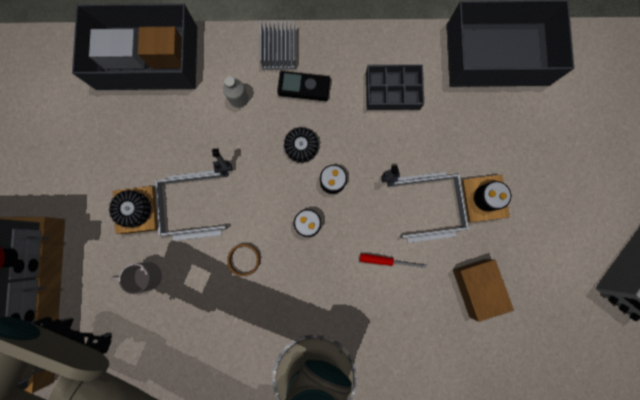

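View pics/side0.png

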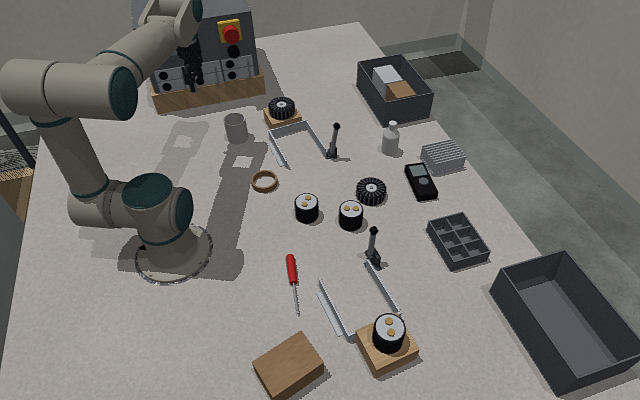

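The toroid sample is on the left dock (pixel 129,208) and the can sample on the right (492,195). The loose toroid is at (301,144), the cans at (333,179) and (307,222), and both keepers stand open. I'll enlarge these next.

```bash
python3 - <<'E'
import cv2
t=cv2.imread("pics/top0.png");s=cv2.imread("pics/side0.png")
cv2.imwrite("pics/topc.png",cv2.resize(t[120:280,150:480],None,fx=2.4,fy=2.4,interpolation=cv2.INTER_CUBIC))
cv2.imwrite("pics/sidec.png",cv2.resize(s[90:345,250:430],None,fx=2.3,fy=2.3,interpolation=cv2.INTER_CUBIC))
E
```

```text
(no output)
```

View pics/topc.png

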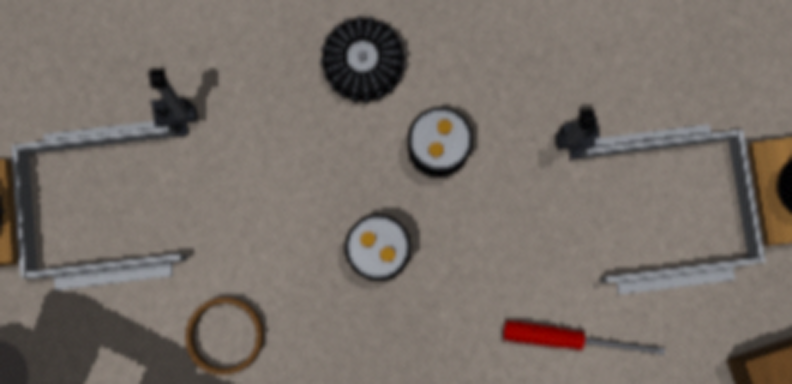

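View pics/sidec.png

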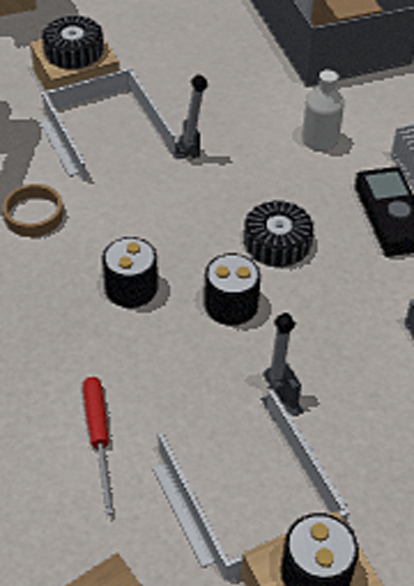

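Top crop: toroid (363,57), cans (378,246) and (440,138), keeper tips (158,75) and (586,115). Side crop: the same points at (280,225), (130,258), (232,273), (199,83) and (285,323). Triangulating these.

```bash
cat > h.py <<'E'
import numpy as np
from rig import *
np.set_printoptions(precision=4,suppress=True)
def ray(n,u,v,c=None):
    c=c or get_calibration(n);T=np.array(c["world_from_camera"])
    x=(u-c["cx"])/c["fx"];y=(v-c["cy"])/c["fy"]
    if n=="wrist":
        r=np.hypot(x,y);s=np.sin(r)/max(r,1e-9);d=np.array([x*s,-y*s,-np.cos(r)])
    else: d=np.array([x,-y,-1.])
    d=T[:3,:3]@d;return T[:3,3],d/np.linalg.norm(d)
def atz(n,u,v,z,c=None):
    o,d=ray(n,u,v,c);return o+d*(z-o[2])/d[2]
def tri(*rs):
    A=sum(np.eye(3)-np.outer(d,d) for o,d in rs);b=sum((np.eye(3)-np.outer(d,d))@o for o,d in rs)
    p=np.linalg.solve(A,b);return p,max(np.linalg.norm((np.eye(3)-np.outer(d,d))@(p-o)) for o,d in rs)
E
python3 - <<'E'
from h import *
P={'toroid':(363,57,280,225,.041),'canA':(378,246,130,258,.067),'canB':(440,138,232,273,.067),
'L_fb':(18,148,130,72,.04),'L_nb':(27,274,46,97,.04),'L_fm':(170,127,178,148,.04),'L_nm':(188,254,85,178,.04),
'Ltip':(158,75,199,83,.14),'Lpiv':(175,118,187,148,.028),
'R_fb':(742,133,345,513,.04),'R_nb':(760,258,228,570,.04),'R_fm':(580,152,268,395,.04),'R_nm':(605,278,163,437,.04),
'Rtip':(586,115,285,323,.14),'Rpiv':(578,137,283,380,.028)}
for k,(a,b,c,d,z) in P.items():
    t=(150+a/2.4-.3,120+b/2.4-.3);s=(250+c/2.3-.3,90+d/2.3-.3)
    p,e=tri(ray("top",*t),ray("side",*s));print(k,p,round(e,4),'| top@z',atz("top",*t,z)[:2],'side@z',atz("side",*s,z)[:2])
for n,u,v in(("tape top",225,335),("drv tip",660,350),("drv end",505,330)):print(n,atz("top",150+u/2.4,120+v/2.4,.02))
E
```

```text
toroid [0.6518 0.032  0.0366] 0.0001 | top@z [0.6506 0.0318] side@z [0.65   0.0283]
canA [0.4244 0.0149 0.0635] 0.0011 | top@z [0.4252 0.0146] side@z [0.4225 0.0121]
canB [ 0.5466 -0.0567  0.0675] 0.0016 | top@z [ 0.5482 -0.057 ] side@z [ 0.5451 -0.0562]
L_fb [0.5456 0.4386 0.0354] 0.0005 | top@z [0.5454 0.4367] side@z [0.5437 0.433 ]
L_nb [0.3979 0.4241 0.0313] 0.0005 | top@z [0.3981 0.4206] side@z [0.3958 0.4136]
L_fm [0.5748 0.2679 0.0036] 0.0006 | top@z [0.5687 0.259 ] side@z [0.5619 0.23  ]
L_nm [0.418  0.2429 0.0078] 0.0032 | top@z [0.4195 0.2352] side@z [0.4087 0.2104]
Ltip [0.6037 0.2482 0.1434] 0.0027 | top@z [0.6073 0.2487] side@z [0.6023 0.2522]
Lpiv [0.5866 0.2614 0.0056] 0.0005 | top@z [0.5817 0.2562] side@z [0.5793 0.2381]
R_fb [ 0.5546 -0.4124  0.0385] 0.0012 | top@z [ 0.5555 -0.4122] side@z [ 0.5529 -0.4129]
R_nb [ 0.4078 -0.4303  0.0257] 0.002 | top@z [ 0.4091 -0.4256] side@z [ 0.4031 -0.4361]
R_fm [ 0.5359 -0.2248  0.0203] 0.0018 | top@z [ 0.5347 -0.2216] side@z [ 0.5281 -0.2366]
R_nm [ 0.3877 -0.248   0.0299] 0.0002 | top@z [ 0.3877 -0.2459] side@z [ 0.3857 -0.2539]
Rtip [ 0.5561 -0.2099  0.1427] 0.0027 | top@z [ 0.5593 -0.211 ] side@z [ 0.5543 -0.2079]
Rpiv [ 0.5538 -0.2203  0.0383] 0.001 | top@z [ 0.5545 -0.222 ] side@z [ 0.5582 -0.214 ]
tape top [0.325  0.1939 0.02  ]
drv tip [ 0.3034 -0.3119  0.02  ]
drv end [ 0.328  -0.1324  0.02  ]
```

Heights agree with the text (toroid 37/41 mm, cans 64–68/66, keeper tips 143). The toroid goes left and the cans go right. I'll move above the far can first.

Call:
arm_command([
  [[0.026,-0.039,0,0,0,-0.08],[0.026,-0.039,0,0,0,-0.08],[0.026,-0.039,0,0,0,-0.08],[0.026,-0.039,0,0,0,-0.08],[0.026,-0.039,0,0,0,-0.08],[0.026,-0.039,0,0,0,-0.08],[0.026,-0.039,0,0,0,-0.08]],
], fingers=100)

```text
time: 0.8
ee_pos: [0.3639, 0.2179, 0.1961]
orientation: [-0.0, 0.442, 0.897, -0.0]
wrist_force: [1.5, 0.6, -0.4]
grip_width: 0.999
gripper_force: 0.0
```

Call:
arm_command([
  [[0.026,-0.039,0,0,0,-0.08],[0.026,-0.039,0,0,0,-0.08],[0.026,-0.039,0,0,0,-0.08],[0.026,-0.039,0,0,0,-0.08],[0.026,-0.039,0,0,0,-0.08],[0.026,-0.039,0,0,0,-0.08],[0.026,-0.039,0,0,0,-0.08],[0,0,0,0,0,0]],
])

```text
time: 1.6
ee_pos: [0.5464, -0.0576, 0.1941]
orientation: [-0.001, 0.674, 0.738, -0.001]
wrist_force: [0.4, 0.4, -0.3]
grip_width: 0.997
gripper_force: 0.0
```

```bash
python3 - <<'E'
from h import *
import cv2
o=robot.get_obs();c=get_calibration("wrist");f=grab_frame("wrist")
print(o['time'],o['ee_pos'],o['joints'],o['wrist_force'])
cv2.imwrite("pics/w1.png",f[:,:,::-1]);np.save("w1.npy",c,allow_pickle=True);print(c['fx'],c['cx'],c['cy'],np.array(c['world_from_camera']))
E
```

```text
1.6 [ 0.5464 -0.0576  0.1941] [-0.1716  0.1244  1.3283 -0.0012  1.6916 -0.2625] [ 0.3518  0.4319 -0.2513]
309.70691628693146 321.6577767909225 203.3158608290222 [[ 0.9959 -0.0877 -0.0201  0.5412]
 [ 0.0899  0.9593  0.2678  0.0105]
 [-0.0042 -0.2685  0.9633  0.3718]
 [ 0.      0.      0.      1.    ]]
```

View pics/w1.png

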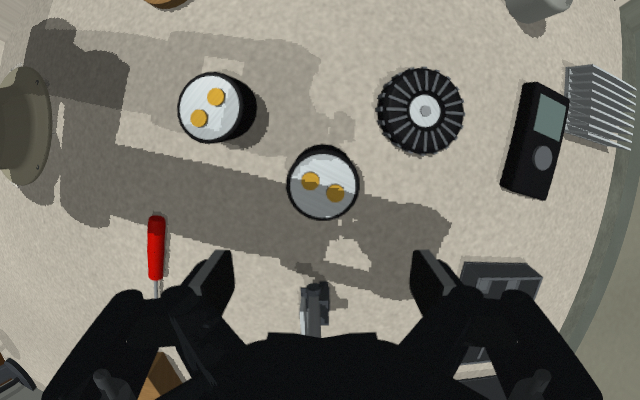

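The wrist view shows the far can's top disc at (322,186), the near can's at (210,107), and the toroid's centre at (425,111).

```bash
python3 - <<'E'
from h import *
c=np.load("w1.npy",allow_pickle=True).item()
for n,u,v,z in(("B",322,186,.066),("A",210,107,.066),("T",425,111,.041)):print(n,atz("wrist",u,v,z,c))
t={"B":(440,138),"A":(378,246),"T":(363,57)}
for n,u,v in(("B",322,186),("A",210,107),("T",425,111)):
    a,b=t[n];print(n,tri(ray("wrist",u,v,c),ray("top",150+a/2.4-.3,120+b/2.4-.3)))
E
```

```text
B [ 0.5463 -0.0564  0.066 ]
A [0.4254 0.0164 0.066 ]
T [0.6509 0.0329 0.041 ]
B (array([ 0.547 , -0.0563,  0.0697]), np.float64(0.0009811425302932333))
A (array([0.4253, 0.0155, 0.0657]), np.float64(0.0008474259027469157))
T (array([0.6482, 0.0319, 0.0498]), np.float64(0.000413957243704731))
```

Consistent. I'll descend round the far can and close.

Call:
arm_command([
  [[0,0.001,-0.045,0,0,0],[0,0,-0.045,0,0,0],[0,0,-0.03,0,0,0],[0,0,-0.025,0,0,0],[0,0,-0.021,0,0,0],[0,0,0,0,0,0]],
])

```text
time: 2.25
ee_pos: [0.5427, -0.0508, 0.0271]
orientation: [-0.003, 0.671, 0.741, -0.002]
wrist_force: [-0.3, 0.3, 0.4]
grip_width: 1.0
gripper_force: 0.0
```

Call:
arm_command([
  [[0,0,0,0,0,0],[0,0,0,0,0,0],[0,0,0,0,0,0],[0,0,0,0,0,0],[0,0,0,0,0,0]],
], fingers=70)

```text
time: 2.75
ee_pos: [0.5456, -0.0523, 0.0309]
orientation: [0.0, 0.672, 0.741, 0.0]
wrist_force: [-0.5, 0.4, 0.2]
grip_width: 0.696
gripper_force: 0.0
```

The fingers closed past the can's size without any force, so I'll look.

```bash
python3 - <<'E'
from h import *
import cv2
o=robot.get_obs();print(o['ee_pos'],o['joints'],o['grip_width'],o['gripper_force'])
c=get_calibration("wrist");print(np.array(c['world_from_camera'])[:3,3])
w=grab_frame("wrist");t=grab_frame("top");s=grab_frame("side")
a=cv2.resize(t[120:280,230:400],(510,480));b=s[150:310,250:410]
im=np.zeros((600,800,3),np.uint8);im[:240,:384]=cv2.resize(w,(384,240));im[:400,390:800]=cv2.resize(b,(410,400));im[240:600,:382]=cv2.resize(a,(382,360))
cv2.imwrite("pics/chk.png",im[:,:,::-1])
E
```

```text
[ 0.5456 -0.0523  0.0309] [-0.163   0.2339  1.5386  0.      1.3682 -0.261 ] 0.6960631903125565 0.0
[0.5393 0.0156 0.2086]
```

View pics/chk.png

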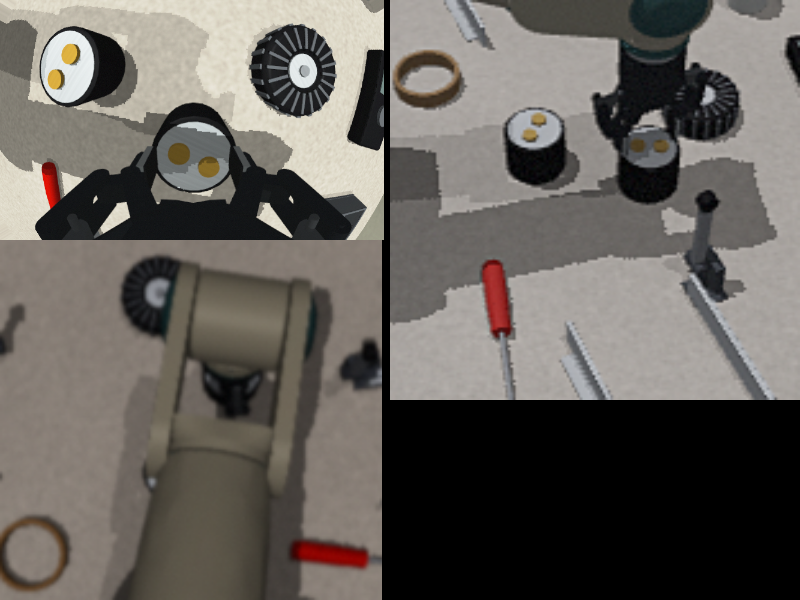

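```bash
python3 - <<'E'
from h import *
import cv2
c=get_calibration("wrist");T=np.linalg.inv(np.array(c['world_from_camera']))
def pr(p):
    q=T[:3,:3]@p+T[:3,3];x,y,z=q[0],-q[1],-q[2];r=np.arctan2(np.hypot(x,y),z)/np.hypot(x,y);return np.array([c['cx']+c['fx']*x*r,c['cy']+c['fy']*y*r]).round()
p=robot.get_obs()['ee_pos'];d=np.array([.995,.1,0])
for z in(.03,.044,.066,.08):print(z,[pr(np.array([p[0],p[1],z])+s*d) for s in(-.038,-.03,.03,.038)])
print(pr(np.array([.5465,-.0565,.066])))
w=grab_frame("wrist");cv2.imwrite("pics/w2.png",cv2.resize(w[150:400,180:460],(784,700))[:600,:,::-1])
E
```

```text
0.03 [array([260., 232.]), array([273., 232.]), array([370., 232.]), array([382., 232.])]
0.044 [array([256., 241.]), array([269., 241.]), array([373., 241.]), array([387., 240.])]
0.066 [array([248., 257.]), array([263., 257.]), array([380., 257.]), array([395., 257.])]
0.08 [array([241., 269.]), array([258., 270.]), array([385., 270.]), array([401., 269.])]
[323. 265.]
```

View pics/w2.png

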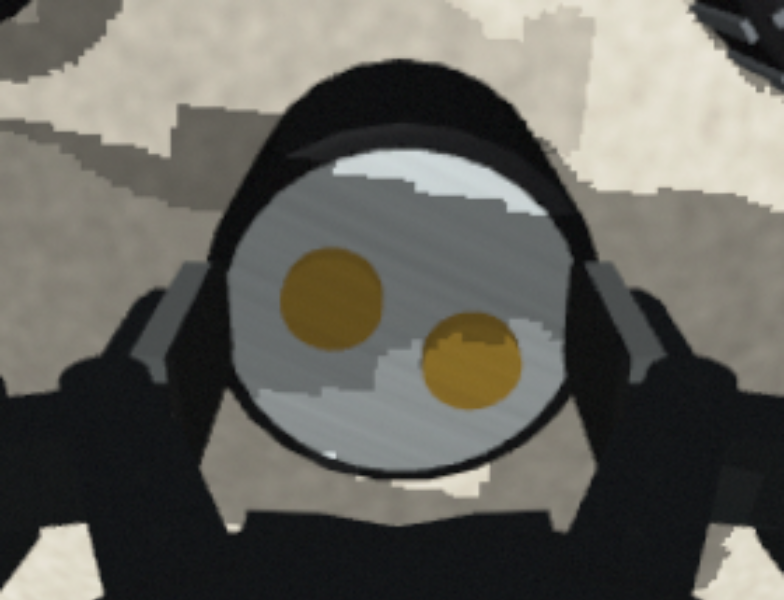

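The pads straddle the can and almost touch it, so the opening scale just isn't linear. I'll go on closing.

Call:
arm_command([
  [[0,0,0,0,0,0],[0,0,0,0,0,0],[0,0,0,0,0,0],[0,0,0,0,0,0]],
], fingers=60)

```text
time: 3.35
ee_pos: [0.5454, -0.0523, 0.0303]
orientation: [0.0, 0.672, 0.741, 0.0]
wrist_force: [-0.1, 0.2, 0.6]
grip_width: 0.602
gripper_force: 0.0
```

```bash
python3 - <<'E'
from h import *
import cv2
for u,v in((339,205),(342,206),(362,186)):print([atz("side",u,v,z) for z in(.03,.044,.066,.08,.1)])
c=get_calibration("side");T=np.linalg.inv(np.array(c['world_from_camera']))
p=robot.get_obs()['ee_pos'];print(p)
for s in(-.026,-.04,.026,.04):
  for z in(.03,.044,.066,.08):
    q=T[:3,:3]@(np.array([p[0]+s,p[1],z]))+T[:3,3];print(s,z,(c['cx']-c['fx']*q[0]/q[2]).round(),(c['cy']+c['fy']*q[1]/q[2]).round())
s=grab_frame("side")[165:240,310:400];t=cv2.resize(s,(720,600),interpolation=cv2.INTER_CUBIC);cv2.imwrite("pics/s3.png",t[:,:,::-1])
E
```

```text
[array([ 0.5269, -0.0018,  0.03  ]), array([ 0.5227, -0.0132,  0.044 ]), array([ 0.516 , -0.0312,  0.066 ]), array([ 0.5118, -0.0427,  0.08  ]), array([ 0.5058, -0.0591,  0.1   ])]
[array([ 0.5346, -0.0088,  0.03  ]), array([ 0.5303, -0.0201,  0.044 ]), array([ 0.5235, -0.038 ,  0.066 ]), array([ 0.5192, -0.0494,  0.08  ]), array([ 0.5131, -0.0656,  0.1   ])]
[array([0.6273, 0.054 , 0.03  ]), array([0.6218, 0.0418, 0.044 ]), array([0.6132, 0.0227, 0.066 ]), array([0.6076, 0.0105, 0.08  ]), array([ 0.5998, -0.0069,  0.1   ])]
[ 0.5454 -0.0523  0.0303]
-0.026 0.03 342.0 217.0
-0.026 0.044 342.0 214.0
-0.026 0.066 342.0 210.0
-0.026 0.08 342.0 207.0
-0.04 0.03 338.0 218.0
-0.04 0.044 338.0 215.0
-0.04 0.066 338.0 211.0
-0.04 0.08 338.0 208.0
0.026 0.03 358.0 213.0
0.026 0.044 358.0 210.0
0.026 0.066 358.0 206.0
0.026 0.08 358.0 203.0
0.04 0.03 362.0 212.0
0.04 0.044 362.0 209.0
0.04 0.066 362.0 205.0
0.04 0.08 363.0 202.0
```

View pics/s3.png

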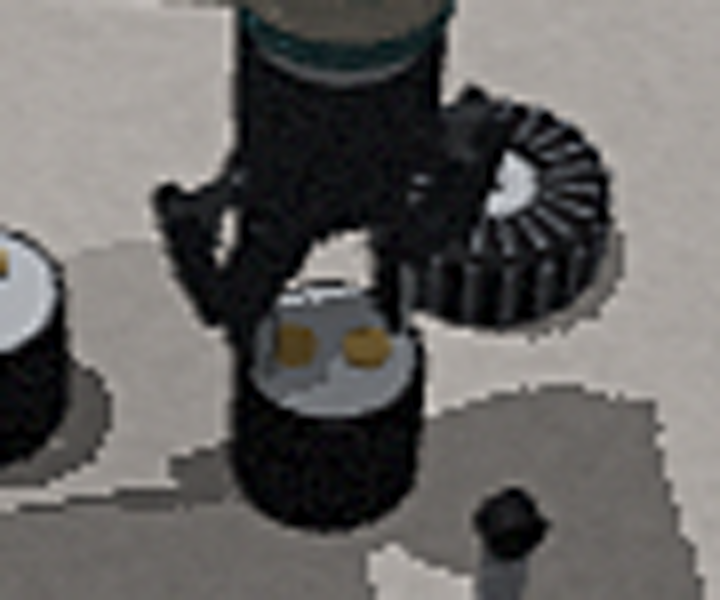

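Both views put the fingertips at about z 0.073, just above the can's top rim, although the TCP reads 0.03. I'll trust the pictures: open, centre, then lower in small steps and watch the force.

Call:
arm_command([
  [[0.001,-0.004,0,0,0,0],[0,0,0,0,0,0],[0,0,0,0,0,0],[0,0,0,0,0,0],[0,0,-0.005,0,0,0],[0,0,-0.005,0,0,0],[0,0,0,0,0,0]],
], fingers=100)

```text
time: 4.1
ee_pos: [0.5456, -0.0562, 0.0191]
orientation: [-0.001, 0.672, 0.741, -0.001]
wrist_force: [-0.1, 0.0, -0.0]
grip_width: 0.996
gripper_force: 0.0
```

```bash
python3 - <<'E'
from h import *
import cv2
o=robot.get_obs();print(o['ee_pos'],o['wrist_force'],o['joints'])
s=grab_frame("side")[165:240,310:400];w=grab_frame("wrist")
im=np.zeros((600,800,3),np.uint8)
im[:330,:396]=cv2.resize(s,(396,330),interpolation=cv2.INTER_CUBIC);im[:330,400:]=cv2.resize(w[150:315,220:420],(400,330))
cv2.imwrite("pics/s4.png",im[:330,:,::-1])
E
```

```text
[ 0.5456 -0.0562  0.0191] [-0.1367  0.041  -0.0436] [-0.1699  0.2513  1.5435 -0.      1.3488 -0.2679]
```

View pics/s4.png

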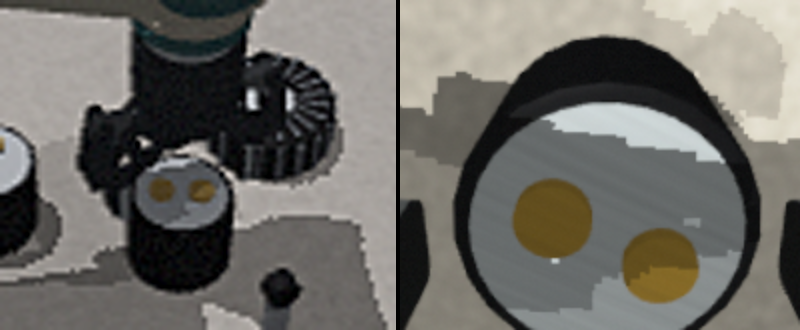

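The fingers straddle the can with even gaps. I'll lower to z≈0.006, which is safe either way, then close.

Call:
arm_command([
  [[0,0,-0.005,0,0,0],[0,0,-0.004,0,0,0],[0,0,-0.004,0,0,0],[0,0,0,0,0,0]],
])

```text
time: 4.6
ee_pos: [0.5458, -0.0562, 0.0064]
orientation: [-0.001, 0.672, 0.741, -0.0]
wrist_force: [0.1, 0.3, -0.3]
grip_width: 1.002
gripper_force: 0.0
```

Call:
arm_command([
  [[0,0,0,0,0,0],[0,0,0,0,0,0],[0,0,0,0,0,0],[0,0,0,0,0,0]],
], fingers=80)

```text
time: 5.0
ee_pos: [0.5469, -0.0564, 0.008]
orientation: [0.001, 0.672, 0.741, 0.0]
wrist_force: [-0.0, 0.3, 3.7]
grip_width: 0.863
gripper_force: 71.5
```

The pads stopped on the can (0.863, 71 N). I'll slide it to the mouth's axis and then in.

Call:
arm_command([
  [[-0.01,-0.009,0,0,0,0],[-0.02,-0.017,0,0,0,0],[-0.022,-0.019,0,0,0,0],[-0.022,-0.019,0,0,0,0],[-0.015,-0.013,0,0,0,0],[-0.006,-0.005,0,0,0,0],[0,0,0,0,0,0]],
])

```text
time: 5.7
ee_pos: [0.4509, -0.1394, 0.0079]
orientation: [0.0, 0.672, 0.741, -0.001]
wrist_force: [-4.9, -3.3, 7.9]
grip_width: 0.867
gripper_force: 72.1
```

Call:
arm_command([
  [[0.001,-0.01,0,0,0,0],[0.002,-0.02,0,0,0,0],[0.002,-0.02,0,0,0,0],[0.002,-0.02,0,0,0,0],[0.002,-0.02,0,0,0,0],[0.002,-0.02,0,0,0,0],[0.002,-0.02,0,0,0,0],[0.001,-0.01,0,0,0,0]],
])

```text
time: 6.5
ee_pos: [0.4663, -0.2775, 0.0091]
orientation: [-0.001, 0.672, 0.741, 0.002]
wrist_force: [-10.6, 28.7, 43.0]
grip_width: 0.867
gripper_force: 79.4
```

Call:
arm_command([
  [[0.002,-0.018,0,0,0,0],[0.002,-0.02,0,0,0,0],[0.002,-0.02,0,0,0,0],[0.002,-0.02,0,0,0,0],[0.001,-0.01,0,0,0,0],[0.001,-0.004,0,0,0,0],[0,0,0,0,0,0],[0,0,0,0,0,0]],
])

```text
time: 7.3
ee_pos: [0.4766, -0.3684, 0.011]
orientation: [-0.001, 0.671, 0.741, 0.001]
wrist_force: [-6.9, 15.9, 28.0]
grip_width: 0.855
gripper_force: 83.9
```

The can is at the back, with some downward press building up. I'll release, rise, and look at where the can stands.

Call:
arm_command([
  [[0,0,0,0,0,0],[0,0,0,0,0,0],[0,0,0,0,0,0],[0,0,0.02,0,0,0],[0,0,0.04,0,0,0],[0,0,0.05,0,0,0],[0,0,0.05,0,0,0],[0,0,0.03,0,0,0]],
], fingers=100)

```text
time: 8.1
ee_pos: [0.4759, -0.371, 0.2016]
orientation: [0.002, 0.672, 0.741, -0.0]
wrist_force: [-0.0, 0.2, 0.3]
grip_width: 0.999
gripper_force: 0.0
```

Call:
arm_command([
  [[-0.005,0.042,0,0,0,0],[-0.006,0.048,0,0,0,0],[-0.006,0.048,0,0,0,0],[-0.006,0.048,0,0,0,0],[-0.006,0.048,0,0,0,0],[-0.006,0.048,0,0,0,0],[-0.006,0.048,0,0,0,0],[-0.006,0.048,0,0,0,0]],
])

```text
time: 8.9
ee_pos: [0.4276, 0.0093, 0.1969]
orientation: [-0.0, 0.672, 0.741, -0.0]
wrist_force: [0.6, 0.4, 1.1]
grip_width: 0.999
gripper_force: 0.0
```

```bash
python3 - <<'E'
from h import *
import cv2
o=robot.get_obs();print(o['ee_pos'],o['wrist_force'],o['joints'])
t=grab_frame("top");s=grab_frame("side");w=grab_frame("wrist")
cv2.imwrite("pics/t5.png",t[:,:,::-1]);cv2.imwrite("pics/s5.png",s[:,:,::-1]);cv2.imwrite("pics/w5.png",w[:,:,::-1]);np.save("w5.npy",get_calibration("wrist"),allow_pickle=True)
# bright disc centroids in top image
def blobs(im,lo,hi,n,z,roi):
    h=cv2.inRange(im,lo,hi);k,l,st,ce=cv2.connectedComponentsWithStats(h)
    for i in range(1,k):
        x,y=ce[i]
        if st[i,4]>25 and roi[0]<x<roi[1] and roi[2]<y<roi[3]:print(n,st[i,:].tolist(),ce[i].round(1),atz(n,x,y,z))
f0=cv2.cvtColor(cv2.imread("pics/top0.png"),cv2.COLOR_BGR2RGB)
print("ref");blobs(f0,(170,170,170),(255,255,255),"top",.066,(280,520,120,280))
print("now");blobs(t,(170,170,170),(255,255,255),"top",.066,(280,520,120,280))
E
```

```text
[0.4276 0.0093 0.1969] [0.5767 0.3869 1.1393] [-0.0645 -0.2281  1.6628 -0.0002  1.7073 -0.1618]
ref
now
```

```bash
cat >> h.py <<'E'
import cv2
def brass(im,n,roi,z=.072,c=None):
    hs=cv2.cvtColor(im,cv2.COLOR_RGB2HSV);m=cv2.inRange(hs,(12,150,110),(28,255,255))
    k,l,st,ce=cv2.connectedComponentsWithStats(m)
    for i in range(1,k):
        x,y=ce[i]
        if 3<st[i,4]<900 and roi[0]<x<roi[1] and roi[2]<y<roi[3]:print(n,st[i,4],ce[i].round(1),atz(n,x,y,z,c))
E
python3 - <<'E'
from h import *
R=lambda f:cv2.cvtColor(cv2.imread("pics/"+f),cv2.COLOR_BGR2RGB)
for f in("top0","t5"):
    im=R(f+".png");print(f);brass(im,"top",(280,515,150,240))
print(im[200,470:476],R("top0.png")[222,303:312:2])
print("side");brass(R("s5.png"),"side",(270,420,190,345))
print("wrist");brass(R("w5.png"),"wrist",(0,640,0,260),c=np.load("w5.npy",allow_pickle=True).item())
E
```

```text
top0
top 19 [334.8 172.4] [ 0.5607 -0.0618  0.072 ]
top 598 [481.  200.5] [ 0.4797 -0.4575  0.072 ]
top 18 [331.3 181.9] [ 0.5344 -0.0519  0.072 ]
top 23 [492.  193.2] [ 0.4994 -0.4884  0.072 ]
top 25 [502.8 195.5] [ 0.4929 -0.5174  0.072 ]
top 21 [303. 219.] [0.4337 0.0258 0.072 ]
top 19 [311.1 225.6] [0.4158 0.004  0.072 ]
t5
top 628 [480.6 200.4] [ 0.4799 -0.4563  0.072 ]
top 23 [492.  193.2] [ 0.4994 -0.4884  0.072 ]
top 25 [502.8 195.5] [ 0.4929 -0.5174  0.072 ]
top 21 [445.5 197.4] [ 0.489  -0.3616  0.072 ]
top 21 [442. 207.] [ 0.4629 -0.3509  0.072 ]
[[110  79  43]
 [108  79  43]
 [101  74  39]
 [ 77  55  30]
 [ 37  26  14]
 [ 11   8   8]] [[134 107  67]
 [140 130 119]
 [152 154 159]
 [150 147 147]
 [140 127 111]]
side
wrist
wrist 228 [327.7 173.6] [0.4324 0.0249 0.072 ]
wrist 141 [308.9 190.5] [0.4156 0.0058 0.072 ]
```

Can B stands upright inside at dock x ≈ +30 mm. The hand slipped 12 mm along it because the grip was high, so I'll take can A about 20 mm lower, watching the force.

Call:
arm_command([
  [[-0.003,0.006,0,0,0,0],[0,0,-0.045,0,0,0],[0,0,-0.045,0,0,0],[0,0,-0.045,0,0,0],[0,0,-0.03,0,0,0],[0,0,-0.015,0,0,0],[0,0,-0.01,0,0,0],[0,0,0,0,0,0]],
])

```text
time: 9.85
ee_pos: [0.4247, 0.0129, 0.0062]
orientation: [-0.001, 0.672, 0.74, -0.001]
wrist_force: [-0.0, 0.3, 0.5]
grip_width: 1.003
gripper_force: 0.0
```

Call:
arm_command([
  [[0,0,-0.006,0,0,0],[0,0,-0.006,0,0,0],[0,0,-0.006,0,0,0],[0,0,0,0,0,0]],
])

```text
time: 10.25
ee_pos: [0.4249, 0.0137, -0.0113]
orientation: [-0.0, 0.672, 0.741, -0.0]
wrist_force: [-0.4, 0.1, -0.2]
grip_width: 0.998
gripper_force: 0.0
```

Call:
arm_command([
  [[0,0.001,0,0,0,0],[0,0,0,0,0,0],[0,0,0,0,0,0],[0,0,0,0,0,0]],
], fingers=80)

```text
time: 10.65
ee_pos: [0.4257, 0.0148, -0.0102]
orientation: [0.0, 0.672, 0.741, 0.0]
wrist_force: [-0.2, 0.2, 3.9]
grip_width: 0.874
gripper_force: 70.9
```

Call:
arm_command([
  [[0.001,-0.01,0.001,0,0,0],[0.003,-0.02,0,0,0,0],[0.003,-0.02,0,0,0,0],[0.003,-0.02,0,0,0,0],[0,0,0,0,0,0]],
])

```text
time: 11.15
ee_pos: [0.4352, -0.0575, -0.0101]
orientation: [-0.0, 0.673, 0.74, -0.0]
wrist_force: [-0.4, 0.2, -2.5]
grip_width: 0.878
gripper_force: 70.9
```

Call:
arm_command([
  [[0.002,-0.01,-0.0005,0,0,0],[0.004,-0.02,0,0,0,0],[0.004,-0.02,0,0,0,0],[0.004,-0.02,0,0,0,0],[0.003,-0.015,0,0,0,0],[0.002,-0.018,0,0,0,0],[0.002,-0.018,0,0,0,0],[0.002,-0.018,0,0,0,0]],
])

```text
time: 11.95
ee_pos: [0.4585, -0.1946, -0.0102]
orientation: [-0.0, 0.671, 0.741, 0.0]
wrist_force: [0.6, 3.0, 1.5]
grip_width: 0.878
gripper_force: 71.0
```

Call:
arm_command([
  [[0.002,-0.018,0,0,0,0],[0.002,-0.018,0,0,0,0],[0.002,-0.018,0,0,0,0],[0.002,-0.018,0,0,0,0],[0.002,-0.018,0,0,0,0],[0.001,-0.01,0,0,0,0],[0,-0.003,0,0,0,0],[0,0,0,0,0,0]],
])

```text
time: 12.75
ee_pos: [0.4695, -0.298, -0.0102]
orientation: [0.0, 0.672, 0.741, -0.0]
wrist_force: [0.8, -1.6, 0.4]
grip_width: 0.874
gripper_force: 71.1
```

```bash
python3 - <<'E'
from h import *
o=robot.get_obs();print(o['ee_pos'],o['wrist_force'],o['joints'])
brass(grab_frame("top"),"top",(280,515,150,240))
brass(grab_frame("side"),"side",(270,480,190,395))
E
```

```text
[ 0.4695 -0.298  -0.0102] [ 0.8035 -1.6382  0.4243] [-0.6316  0.306   1.5414 -0.0005  1.2933 -0.7292]
top 121 [484.6 179.7] [ 0.5367 -0.4705  0.072 ]
top 23 [492.  193.2] [ 0.4994 -0.4884  0.072 ]
top 26 [502.7 195.5] [ 0.4928 -0.5171  0.072 ]
top 197 [493.3 214.1] [ 0.4423 -0.4885  0.072 ]
```

It slid cleanly and the forces are small. I'll release, rise, and go to behind the toroid.

Call:
arm_command([
  [[0,0,0,0,0,0],[0,0,0,0,0,0],[0,0,0.02,0,0,0],[0,0,0.04,0,0,0],[0,0,0.05,0,0,0],[0,0,0.05,0,0,0],[0,0,0.04,0,0,0]],
], fingers=100)

```text
time: 13.55
ee_pos: [0.4696, -0.2973, 0.1933]
orientation: [0.002, 0.672, 0.741, 0.0]
wrist_force: [-0.1, -0.9, -0.2]
grip_width: 1.005
gripper_force: 0.0
```

Call:
arm_command([
  [[0.03,0.0355,0,0,0,0.1],[0.03,0.0355,0,0,0,0.1],[0.03,0.0355,0,0,0,0.1],[0.03,0.0355,0,0,0,0.1],[0.03,0.0355,0,0,0,0.1],[0.03,0.0355,0,0,0,0.1],[0.03,0.0355,0,0,0,0.1],[0.03,0.0355,0,0,0,0.11]],
], fingers=60)

```text
time: 14.35
ee_pos: [0.7102, -0.0115, 0.1898]
orientation: [0.0, 0.323, 0.946, -0.0]
wrist_force: [1.0, 0.1, 0.5]
grip_width: 0.597
gripper_force: 0.0
```

Call:
arm_command([
  [[0,0,-0.045,0,0,0],[0,0,-0.045,0,0,0],[0,0,-0.03,0,0,0],[0,0,0,0,0,0]],
])

```text
time: 14.75
ee_pos: [0.706, -0.0128, 0.0628]
orientation: [-0.006, 0.325, 0.946, -0.001]
wrist_force: [0.3, 0.1, -0.2]
grip_width: 0.601
gripper_force: 0.0
```

```bash
python3 - <<'E'
from h import *
o=robot.get_obs();print(o['ee_pos'],o['wrist_force'],o['joints'],o['orientation'])
t=grab_frame("top");w=grab_frame("wrist");cv2.imwrite("pics/t6.png",t[:,:,::-1]);cv2.imwrite("pics/w6.png",w[:,:,::-1])
brass(t,"top",(280,515,150,240))
E
```

```text
[ 0.706  -0.0128  0.0628] [ 0.3089  0.139  -0.1954] [-0.0704  0.6488  0.9285 -0.      1.5758 -0.9788] [-0.0056  0.3252  0.9456 -0.0015]
top 648 [480.2 200.5] [ 0.4796 -0.4552  0.072 ]
top 23 [492.  193.2] [ 0.4994 -0.4884  0.072 ]
top 25 [502.8 195.5] [ 0.4929 -0.5174  0.072 ]
top 21 [451. 197.] [ 0.49   -0.3765  0.072 ]
top 19 [417.2 201.4] [ 0.4788 -0.2843  0.072 ]
top 20 [447.9 206.4] [ 0.4643 -0.3669  0.072 ]
top 22 [425.7 207.8] [ 0.4611 -0.3067  0.072 ]
```

Both cans are fully inside, at dock x ≈ +45 and −31 mm. Now I'll lower behind the toroid.

Call:
arm_command([
  [[0,0,-0.03,0,0,0],[0,0,-0.03,0,0,0],[0,0,-0.015,0,0,0],[0,0,-0.008,0,0,0],[0,0,-0.006,0,0,0],[0,0,0,0,0,0]],
])

```text
time: 15.45
ee_pos: [0.7099, -0.0134, -0.0182]
orientation: [0.001, 0.325, 0.946, 0.0]
wrist_force: [-0.3, -0.2, -0.0]
grip_width: 0.602
gripper_force: 0.0
```

```bash
python3 - <<'E'
from h import *
o=robot.get_obs();print(o['ee_pos'],o['wrist_force'])
w=grab_frame("wrist");s=grab_frame("side")
im=np.zeros((480,800,3),np.uint8);im[:,:400]=cv2.resize(s[130:250,320:420],(400,480));im[:250,400:]=cv2.resize(w,(400,250))
t=grab_frame("top");im[255:480,400:]=cv2.resize(t[90:315,130:530],(400,225));cv2.imwrite("pics/c7.png",im[:,:,::-1])
E
```

```text
[ 0.7099 -0.0134 -0.0182] [-0.2756 -0.1944 -0.0196]
```

View pics/c7.png

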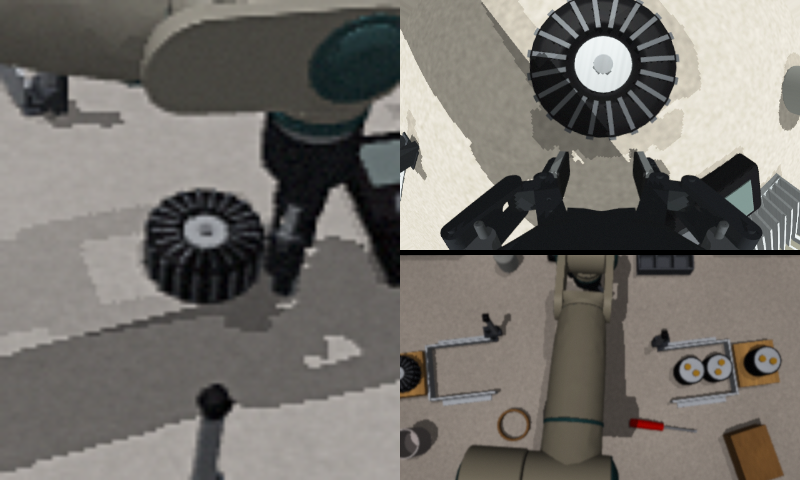

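The tenth picture shows the fingers centred behind the toroid, tips low and clear of the bench. The top view shows both cans inside the right dock. Pushing now.

Call:
arm_command([
  [[-0.0079,0.0062,0,0,0,0],[-0.0079,0.0062,0,0,0,0],[-0.0126,0.0099,0,0,0,0],[-0.0142,0.0111,0,0,0,0],[-0.0142,0.0111,0,0,0,0],[-0.0142,0.0111,0,0,0,0],[-0.0142,0.0111,0,0,0,0],[-0.0142,0.0111,0,0,0,0]],
])

```text
time: 16.4
ee_pos: [0.6106, 0.0645, -0.0178]
orientation: [0.002, 0.325, 0.946, 0.0]
wrist_force: [1.3, -2.4, -1.1]
grip_width: 0.6
gripper_force: 1.3
```

Call:
arm_command([
  [[-0.0142,0.0111,0,0,0,0],[-0.0079,0.0062,0,0,0,0],[0,0,0,0,0,0]],
])

```text
time: 16.7
ee_pos: [0.5877, 0.0825, -0.0183]
orientation: [0.0, 0.325, 0.946, 0.0]
wrist_force: [0.5, -0.3, -0.1]
grip_width: 0.6
gripper_force: 0.0
```

```bash
cat >> h.py <<'E'
def tor():
    c=get_calibration("wrist");o=robot.get_obs();w=grab_frame("wrist")
    hs=cv2.cvtColor(w,cv2.COLOR_RGB2HSV)
    # dark disc (toroid) and bright low-saturation hub inside: report hub blobs
    g=cv2.GaussianBlur(cv2.cvtColor(w,cv2.COLOR_RGB2GRAY),(5,5),0)
    m=cv2.inRange(hs,(80,0,110),(140,80,255))
    k,l,st,ce=cv2.connectedComponentsWithStats(m)
    print(o['ee_pos'],o['wrist_force'])
    for i in range(1,k):
        if st[i,4]>150:print(st[i].tolist(),ce[i].round(),atz("wrist",*ce[i],.041,c))
    return w
E
python3 - <<'E'
from h import *
w=tor();cv2.imwrite("pics/w8.png",w[:,:,::-1]);t=grab_frame("top");cv2.imwrite("pics/t8.png",t[:,:,::-1])
g=cv2.imread("pics/w6.png");print(g[::40,160:480:40].tolist()[2:5])
E
```

```text
[ 0.5877  0.0825 -0.0183] [ 0.4591 -0.3151 -0.1316]
[535, 0, 71, 44, 1271] [572.  16.] [0.5609 0.2612 0.041 ]
[300, 38, 16, 56, 427] [308.  65.] [0.5149 0.1332 0.041 ]
[328, 39, 16, 55, 416] [336.  66.] [0.5216 0.1414 0.041 ]
[265, 49, 32, 52, 412] [281.  75.] [0.5112 0.1231 0.041 ]
[347, 50, 32, 51, 420] [363.  75.] [0.5304 0.1475 0.041 ]
[237, 71, 44, 42, 408] [258.  92.] [0.5108 0.1125 0.041 ]
[364, 72, 43, 41, 391] [385.  92.] [0.5406 0.1503 0.041 ]
[218, 101, 51, 28, 389] [243. 115.] [0.5138 0.1022 0.041 ]
[375, 101, 51, 29, 380] [400. 115.] [0.5512 0.1497 0.041 ]
[276, 106, 92, 91, 6436] [322. 151.] [0.5442 0.1171 0.041 ]
[210, 135, 53, 13, 342] [236. 141.] [0.5201 0.0936 0.041 ]
[382, 135, 53, 13, 350] [407. 141.] [0.5611 0.1462 0.041 ]
[381, 161, 52, 15, 318] [406. 168.] [0.5694 0.1396 0.041 ]
[374, 179, 47, 28, 294] [397. 192.] [0.5753 0.1309 0.041 ]
[363, 193, 38, 39, 271] [380. 212.] [0.5779 0.1208 0.041 ]
[347, 205, 25, 45, 262] [359. 227.] [0.5776 0.1102 0.041 ]
[329, 211, 12, 47, 260] [334. 234.] [0.574  0.1004 0.041 ]
[0, 362, 58, 38, 517] [ 27. 388.] [ 0.5292 -0.2677  0.041 ]
[[[106, 115, 119], [108, 118, 122], [162, 174, 182], [49, 47, 46], [17, 16, 17], [119, 115, 111], [159, 172, 179], [183, 200, 206]], [[105, 114, 118], [106, 115, 118], [147, 161, 164], [99, 96, 91], [110, 110, 106], [99, 96, 91], [153, 167, 173], [184, 200, 205]], [[104, 113, 118], [111, 121, 125], [106, 116, 119], [7, 8, 8], [32, 29, 28], [32, 30, 29], [157, 171, 176], [188, 203, 213]]]
```

The hub is measured at (0.544, 0.117), as planned. I'll work out the turning arc to the left dock's axis.

```bash
python3 - <<'E'
from h import *
c=np.array([.544,.117]);th=np.radians(142.2);u=lambda t:np.array([np.cos(t),np.sin(t)]);d=.0545
T=c-d*u(th);c=c.copy()
for k in range(8):
    c=c+.0115*u(th-.05);th-=.0995;N=c-d*u(th);print((N-T).round(4));T=N
print(c,np.degrees(th),T)
xi=np.array([-.113,.9936]);print("dock x,lat",xi@(c-[.4823,.3363]),[-.9936,-.113]@(c-[.4823,.3363]))
E
```

```text
[-0.0123  0.0034]
[-0.0119  0.0046]
[-0.0113  0.0057]
[-0.0107  0.0068]
[-0.01    0.0079]
[-0.0092  0.0088]
[-0.0082  0.0097]
[-0.0072  0.0105]
[0.5    0.1951] 96.59255950758649 [0.5063 0.141 ]
dock x,lat -0.14230100465136833 -0.001656997457385088
```

Call:
arm_command([
  [[-0.0123,0.0034,0,0,0,-0.0995],[-0.0119,0.0046,0,0,0,-0.0995],[-0.0113,0.0057,0,0,0,-0.0995],[-0.0107,0.0068,0,0,0,-0.0995],[-0.01,0.0079,0,0,0,-0.0995],[-0.0092,0.0088,0,0,0,-0.0995],[-0.0082,0.0097,0,0,0,-0.0995],[-0.0072,0.0105,0,0,0,-0.0995]],
])

```text
time: 17.6
ee_pos: [0.5079, 0.1383, -0.0186]
orientation: [0.001, 0.668, 0.744, 0.0]
wrist_force: [0.5, -4.2, 1.3]
grip_width: 0.602
gripper_force: 1.8
```

Call:
arm_command([
  [[0,0,0,0,0,0],[0,0,0,0,0,0]],
])

```text
time: 17.8
ee_pos: [0.5076, 0.1389, -0.0191]
orientation: [0.0, 0.665, 0.746, 0.0]
wrist_force: [0.7, -0.6, 0.4]
grip_width: 0.602
gripper_force: 0.0
```

```bash
python3 - <<'E'
from h import *
w=tor()
E
```

```text
[ 0.5076  0.1389 -0.0191] [ 0.7229 -0.6438  0.4478]
[135, 0, 12, 24, 244] [141.  11.] [0.4168 0.2504 0.041 ]
[450, 0, 47, 37, 1150] [471.  14.] [0.5554 0.2615 0.041 ]
[300, 37, 16, 56, 414] [308.  64.] [0.4926 0.2271 0.041 ]
[329, 38, 16, 55, 381] [336.  65.] [0.5032 0.2281 0.041 ]
[265, 49, 33, 51, 408] [281.  74.] [0.4829 0.2225 0.041 ]
[348, 49, 32, 51, 420] [364.  74.] [0.5137 0.2261 0.041 ]
[237, 71, 45, 42, 392] [259.  91.] [0.4752 0.2152 0.041 ]
[364, 70, 44, 43, 402] [386.  91.] [0.5228 0.2207 0.041 ]
[218, 101, 51, 28, 384] [243. 114.] [0.47   0.2059 0.041 ]
[376, 100, 52, 29, 396] [401. 114.] [0.53   0.2129 0.041 ]
[277, 105, 92, 92, 6501] [322. 151.] [0.5018 0.1949 0.041 ]
[210, 135, 53, 12, 337] [236. 141.] [0.4681 0.1955 0.041 ]
[383, 134, 53, 14, 374] [409. 140.] [0.5344 0.2033 0.041 ]
[212, 160, 52, 15, 308] [238. 167.] [0.4694 0.185  0.041 ]
[382, 160, 52, 16, 354] [407. 167.] [0.5357 0.1928 0.041 ]
[375, 177, 47, 30, 351] [398. 191.] [0.5334 0.1825 0.041 ]
[230, 179, 41, 24, 222] [252. 190.] [0.4757 0.1767 0.041 ]
[376, 204, 26, 28, 184] [388. 217.] [0.5311 0.1714 0.041 ]
[616, 333, 24, 37, 368] [631. 355.] [0.8138 0.0589 0.041 ]
```

It's on the axis (lateral error ≈ 3 mm). Pushing it in.

Call:
arm_command([
  [[-0.0013,0.01,0,0,0,0],[-0.0024,0.018,0,0,0,0],[-0.0024,0.018,0,0,0,0],[-0.0024,0.018,0,0,0,0],[-0.0024,0.018,0,0,0,0],[-0.0024,0.018,0,0,0,0],[-0.0024,0.018,0,0,0,0],[-0.002,0.016,0,0,0,0]],
])

```text
time: 18.65
ee_pos: [0.4894, 0.2739, -0.0193]
orientation: [0.0, 0.666, 0.746, -0.0]
wrist_force: [0.4, -4.9, 1.3]
grip_width: 0.596
gripper_force: 1.8
```

Call:
arm_command([
  [[-0.001,0.01,0,0,0,0],[-0.0005,0.005,0,0,0,0],[0,0,0,0,0,0],[0,0,0,0,0,0]],
])

```text
time: 19.05
ee_pos: [0.4878, 0.2882, -0.0193]
orientation: [-0.0, 0.666, 0.746, 0.0]
wrist_force: [-0.6, -0.0, 0.6]
grip_width: 0.601
gripper_force: 0.0
```

```bash
python3 - <<'E'
from h import *
w=tor()
E
```

```text
[ 0.4878  0.2882 -0.0193] [-0.6359 -0.0157  0.5892]
[138, 0, 32, 288, 3174] [149. 137.] [0.4087 0.3442 0.041 ]
[158, 0, 10, 33, 156] [162.  13.] [0.4091 0.3977 0.041 ]
[167, 0, 9, 34, 187] [171.  16.] [0.4137 0.396  0.041 ]
[448, 0, 57, 286, 11008] [478. 123.] [0.5438 0.3646 0.041 ]
[298, 38, 17, 56, 436] [306.  66.] [0.4724 0.3758 0.041 ]
[327, 38, 16, 56, 454] [334.  65.] [0.483  0.3772 0.041 ]
[346, 48, 32, 53, 454] [361.  74.] [0.4934 0.375  0.041 ]
[263, 50, 33, 52, 436] [279.  75.] [0.4628 0.3712 0.041 ]
[362, 70, 45, 43, 432] [384.  91.] [0.5026 0.3698 0.041 ]
[235, 72, 45, 43, 428] [257.  93.] [0.4551 0.3639 0.041 ]
[375, 99, 52, 30, 420] [400. 114.] [0.51   0.3621 0.041 ]
[216, 102, 52, 29, 408] [242. 116.] [0.45   0.3546 0.041 ]
[276, 106, 92, 92, 6551] [321. 151.] [0.4818 0.3438 0.041 ]
[381, 133, 54, 15, 399] [407. 140.] [0.5143 0.3525 0.041 ]
[209, 137, 53, 13, 380] [235. 142.] [0.4482 0.3442 0.041 ]
[381, 159, 53, 16, 391] [407. 167.] [0.5157 0.342  0.041 ]
[211, 161, 52, 17, 358] [237. 169.] [0.4494 0.3336 0.041 ]
[374, 177, 48, 30, 374] [397. 191.] [0.5136 0.3317 0.041 ]
[223, 180, 48, 29, 339] [247. 194.] [0.4541 0.3242 0.041 ]
[363, 193, 39, 39, 342] [382. 213.] [0.5087 0.3224 0.041 ]
[245, 195, 38, 40, 321] [263. 214.] [0.4614 0.3166 0.041 ]
[347, 205, 28, 46, 305] [360. 227.] [0.5008 0.3153 0.041 ]
[272, 206, 27, 47, 304] [285. 228.] [0.4706 0.3115 0.041 ]
[304, 211, 13, 50, 293] [310. 235.] [0.4809 0.3095 0.041 ]
[329, 211, 14, 49, 287] [335. 234.] [0.4912 0.3112 0.041 ]
[600, 368, 40, 32, 758] [622. 388.] [0.834  0.1521 0.041 ]
```

The toroid is inside, at dock x ≈ +8 mm. I'll back off, rise and shut the fingers, and plan both keeper arcs meanwhile.

Call:
arm_command([
  [[0.0015,-0.012,0,0,0,0],[0,0,0.02,0,0,0],[0,0,0.05,0,0,0],[0,0,0.05,0,0,0],[0,0,0.05,0,0,0],[0,0,0.05,0,0,0]],
])

```text
time: 19.7
ee_pos: [0.4893, 0.2749, 0.2029]
orientation: [0.0, 0.667, 0.745, 0.0]
wrist_force: [1.0, 0.0, 0.2]
grip_width: 0.601
gripper_force: 0.0
```

Call:
arm_command([
  [[0.04,0,0,0,0,0],[0.045,-0.01,0,0,0,0],[0.045,-0.01,0,0,0,0],[0.038,-0.006,0,0,0,0],[0,0,0,0,0,0]],
], fingers=0)

```text
time: 20.2
ee_pos: [0.6604, 0.2466, 0.1954]
orientation: [-0.001, 0.668, 0.744, -0.003]
wrist_force: [-0.1, 0.1, -1.7]
grip_width: -0.0
gripper_force: 0.0
```

```bash
python3 - <<'E'
from h import *
o=robot.get_obs();print(o['ee_pos'],o['grip_width'],o['joints'],o['orientation'])
t=grab_frame("top");w=grab_frame("wrist");cv2.imwrite("pics/t9.png",t[:,:,::-1]);cv2.imwrite("pics/w9.png",w[:,:,::-1])
# fingertip row in wrist image: lowest bright row near the middle column
g=cv2.cvtColor(w,cv2.COLOR_RGB2GRAY)
for u in(290,300,310,322,334,345,355):print(u,[int(x) for x in g[200:330:6,u]])
for nm,P,r in(("L",[.586,.2425],[-.9936,-.113]),("R",[.555,-.213],[-.994,-.108])):
    P=np.array(P);r=np.array(r);th=np.array([1.75,1.5,1.3,1.1,.9,.7,.5,.3,.15,0])
    q=.095*np.cos(th)-.007*np.sin(th)-.015;z=.028+.095*np.sin(th)+.007*np.cos(th)
    X=P+q[:,None]*r;print(nm);print(np.c_[X,z-.03].round(4));print(np.diff(np.c_[X,z],axis=0).round(4))
E
```

```text
[0.6604 0.2466 0.1954] -9.234182220086046e-06 [ 0.3053  0.5976  0.7375 -0.0007  1.8125  0.1975] [-0.0012  0.668   0.7441 -0.0027]
290 [177, 178, 175, 189, 126, 100, 103, 103, 98, 101, 98, 62, 15, 13, 17, 18, 16, 15, 15, 17, 13, 14]
300 [169, 174, 173, 177, 101, 99, 102, 102, 103, 16, 18, 14, 15, 18, 13, 14, 14, 14, 13, 13, 13, 14]
310 [160, 175, 172, 177, 103, 101, 98, 74, 73, 74, 74, 59, 82, 12, 15, 13, 10, 15, 16, 17, 13, 14]
322 [177, 177, 176, 141, 100, 100, 101, 11, 14, 14, 17, 13, 19, 15, 18, 14, 14, 15, 17, 16, 181, 175]
334 [174, 179, 173, 99, 101, 102, 104, 74, 74, 74, 74, 64, 61, 13, 13, 11, 18, 16, 14, 14, 15, 15]
345 [181, 175, 155, 101, 105, 100, 104, 103, 174, 11, 16, 15, 13, 14, 14, 15, 13, 12, 8, 13, 9, 12]
355 [181, 180, 103, 103, 103, 107, 105, 176, 176, 176, 180, 177, 132, 13, 14, 16, 15, 14, 14, 13, 13, 11]
L
[[0.6246 0.2469 0.0902]
 [0.6012 0.2442 0.0933]
 [0.5824 0.2421 0.0914]
 [0.5643 0.24   0.0858]
 [0.5477 0.2381 0.0768]
 [0.5332 0.2365 0.0646]
 [0.5214 0.2352 0.0497]
 [0.5128 0.2342 0.0328]
 [0.5086 0.2337 0.0191]
 [0.5065 0.2335 0.005 ]]
[[-0.0234 -0.0027  0.003 ]
 [-0.0188 -0.0021 -0.0018]
 [-0.0181 -0.0021 -0.0056]
 [-0.0166 -0.0019 -0.0091]
 [-0.0145 -0.0016 -0.0122]
 [-0.0118 -0.0013 -0.0149]
 [-0.0086 -0.001  -0.0169]
 [-0.0042 -0.0005 -0.0136]
 [-0.0021 -0.0002 -0.0141]]
R
[[ 0.5936 -0.2088  0.0902]
 [ 0.5702 -0.2114  0.0933]
 [ 0.5514 -0.2134  0.0914]
 [ 0.5333 -0.2154  0.0858]
 [ 0.5167 -0.2172  0.0768]
 [ 0.5022 -0.2187  0.0646]
 [ 0.4904 -0.22    0.0497]
 [ 0.4818 -0.221   0.0328]
 [ 0.4776 -0.2214  0.0191]
 [ 0.4755 -0.2216  0.005 ]]
[[-0.0234 -0.0025  0.003 ]
 [-0.0188 -0.002  -0.0018]
 [-0.0181 -0.002  -0.0056]
 [-0.0166 -0.0018 -0.0091]
 [-0.0145 -0.0016 -0.0122]
 [-0.0118 -0.0013 -0.0149]
 [-0.0086 -0.0009 -0.0169]
 [-0.0042 -0.0005 -0.0136]
 [-0.0021 -0.0002 -0.0141]]
```

Shut, the fingertips appear about 41 mm above the TCP reading. I'll descend behind the left keeper and approach.

Call:
arm_command([
  [[0,0,-0.04,0,0,0],[0,0,-0.045,0,0,0],[0,0,-0.03,0,0,0],[0,0,0,0,0,0],[-0.018,0,0,0,0,0],[-0.018,0,0,0,0,0],[0,0,0,0,0,0]],
])

```text
time: 21.0
ee_pos: [0.6208, 0.2511, 0.0902]
orientation: [0.001, 0.666, 0.746, 0.002]
wrist_force: [1.1, 0.0, 1.2]
grip_width: -0.004
gripper_force: 0.0
```

Call:
arm_command([
  [[-0.0234,-0.0027,0.003,0,0,0],[-0.0188,-0.0021,-0.0018,0,0,0],[-0.0181,-0.0021,-0.0056,0,0,0],[-0.0166,-0.0019,-0.0091,0,0,0],[0,0,0,0,0,0]],
])

```text
time: 21.5
ee_pos: [0.5439, 0.2416, 0.0739]
orientation: [0.0, 0.666, 0.746, 0.001]
wrist_force: [-0.6, -0.1, 0.2]
grip_width: 0.0
gripper_force: 0.0
```

```bash
python3 - <<'E'
from h import *
o=robot.get_obs();print(o['ee_pos'],o['wrist_force'])
s=grab_frame("side");s0=cv2.cvtColor(cv2.imread("pics/side0.png"),cv2.COLOR_BGR2RGB);cv2.imwrite("pics/s10.png",s[:,:,::-1])
c=get_calibration("side");T=np.linalg.inv(np.array(c['world_from_camera']))
def pr(p):
    q=T[:3,:3]@np.array(p)+T[:3,3];return c['cx']-c['fx']*q[0]/q[2],c['cy']+c['fy']*q[1]/q[2]
r=np.array([-.9936,-.113]);P=np.array([.586,.2425])
for th in np.arange(1.9,-.1,-.2):
    u,v=pr([*(P+.125*np.cos(th)*r),.028+.125*np.sin(th)]);u,v=int(round(u)),int(round(v))
    print(round(th,2),u,v,[int(x) for x in s0[v-1:v+2,u-1:u+2].mean(2).ravel()],[int(x) for x in s[v-1:v+2,u-1:u+2].mean(2).ravel()])
E
```

```text
[0.5439 0.2416 0.0739] [-0.5684 -0.0955  0.1699]
1.9 343 124 [154, 154, 156, 155, 155, 157, 158, 158, 157] [159, 159, 161, 157, 159, 160, 159, 162, 160]
1.7 337 124 [1, 0, 80, 16, 20, 2, 14, 8, 1] [163, 165, 164, 161, 159, 159, 159, 159, 160]
1.5 330 126 [155, 154, 160, 160, 160, 160, 160, 159, 157] [14, 9, 0, 9, 3, 90, 0, 93, 168]
1.3 324 129 [161, 158, 156, 154, 158, 155, 153, 157, 157] [16, 10, 1, 7, 13, 2, 13, 5, 44]
1.1 317 133 [153, 157, 156, 161, 154, 155, 169, 158, 157] [114, 44, 10, 143, 42, 6, 121, 50, 9]
0.9 312 138 [142, 98, 85, 143, 118, 90, 164, 149, 122] [0, 4, 3, 12, 1, 8, 118, 38, 0]
0.7 307 143 [155, 155, 157, 156, 161, 162, 157, 159, 157] [12, 19, 16, 46, 15, 4, 19, 11, 7]
0.5 304 149 [160, 159, 155, 157, 156, 152, 158, 157, 158] [24, 45, 17, 21, 48, 14, 27, 45, 13]
0.3 301 155 [157, 156, 155, 156, 155, 157, 157, 156, 159] [36, 20, 3, 35, 29, 34, 78, 78, 77]
0.1 300 160 [160, 160, 159, 157, 158, 156, 157, 159, 155] [146, 145, 143, 140, 143, 141, 143, 144, 139]
```

The bar is being carried along with hardly any force. I'll continue down the arc.

Call:
arm_command([
  [[-0.012,-0.0013,-0.013,0,0,0],[-0.009,-0.001,-0.015,0,0,0],[-0.006,-0.0007,-0.017,0,0,0],[-0.003,-0.0003,-0.015,0,0,0],[0,0,-0.008,0,0,0],[0,0,0,0,0,0]],
])

```text
time: 22.15
ee_pos: [0.5151, 0.2381, 0.0042]
orientation: [0.0, 0.666, 0.746, -0.0]
wrist_force: [-0.5, 0.5, -0.0]
grip_width: -0.002
gripper_force: 0.0
```

Call:
arm_command([
  [[0,0,-0.004,0,0,0],[0,0,-0.003,0,0,0],[0,0,0,0,0,0]],
])

```text
time: 22.45
ee_pos: [0.5158, 0.2385, -0.0002]
orientation: [0.001, 0.666, 0.746, 0.001]
wrist_force: [-4.1, -1.7, 10.7]
grip_width: -0.001
gripper_force: 5.6
```

Call:
arm_command([
  [[0,0,-0.003,0,0,0],[0,0,0,0,0,0]],
])

```text
time: 22.65
ee_pos: [0.516, 0.2385, -0.0005]
orientation: [0.001, 0.666, 0.746, 0.001]
wrist_force: [-12.7, -6.4, 28.3]
grip_width: 0.001
gripper_force: 14.0
```

It's at a hard stop (28 N) at the expected height, so the left keeper is shut. I'll rise, cross to the right one, and check the left on the way.

Call:
arm_command([
  [[0,0,0.01,0,0,0],[0,0,0.04,0,0,0],[0,0,0.05,0,0,0],[0,0,0.05,0,0,0],[0,0,0.05,0,0,0],[0,0,0,0,0,0]],
])

```text
time: 23.25
ee_pos: [0.5177, 0.2393, 0.204]
orientation: [0.004, 0.666, 0.746, 0.007]
wrist_force: [0.2, 0.8, 0.3]
grip_width: 0.001
gripper_force: 0.0
```

Call:
arm_command([
  [[0.014,-0.0445,0,0,0,0],[0.014,-0.0445,0,0,0,0],[0.014,-0.0445,0,0,0,0],[0.014,-0.0445,0,0,0,0],[0.014,-0.0445,0,0,0,0],[0.014,-0.0445,0,0,0,0],[0.014,-0.0445,0,0,0,0],[0.014,-0.0445,0,0,0,0]],
])

```text
time: 24.05
ee_pos: [0.627, -0.12, 0.1945]
orientation: [0.0, 0.666, 0.746, 0.0]
wrist_force: [1.0, 1.3, 0.7]
grip_width: -0.001
gripper_force: 0.0
```

Call:
arm_command([
  [[0,-0.0445,0,0,0,0],[0,-0.0445,0,0,0,0],[0,0,0,0,0,0]],
])

```text
time: 24.35
ee_pos: [0.6257, -0.2128, 0.1935]
orientation: [0.0, 0.669, 0.743, -0.001]
wrist_force: [0.5, -0.2, 1.2]
grip_width: 0.001
gripper_force: 0.0
```

```bash
python3 - <<'E'
from h import *
o=robot.get_obs();print(o['ee_pos'],o['wrist_force'],o['joints'])
t=grab_frame("top");s=grab_frame("side");cv2.imwrite("pics/t11.png",t[:,:,::-1]);cv2.imwrite("pics/s11.png",s[:,:,::-1])
R=lambda f:cv2.cvtColor(cv2.imread("pics/"+f),cv2.COLOR_BGR2RGB)
def bar(n,im,im0,P,r):
    c=get_calibration(n);T=np.linalg.inv(np.array(c['world_from_camera']))
    d=np.abs(im.astype(int)-im0.astype(int)).sum(2)
    for th in(0,.1,.2,.4):
        v=[]
        for l in(.02,.04,.06,.08,.1,.12,.135):
            q=T[:3,:3]@np.array([*(np.array(P)+l*np.cos(th)*np.array(r)),.033+l*np.sin(th)])+T[:3,3]
            a,b=int(round(c['cx']-c['fx']*q[0]/q[2])),int(round(c['cy']+c['fy']*q[1]/q[2]));v.append((int(im[b,a].mean()),int(d[b,a])))
        print(n,th,v)
L=([.586,.2425],[-.9936,-.113])
bar("side",s,R("side0.png"),*L);bar("top",t,R("top0.png"),*L)
E
```

```text
[ 0.6257 -0.2128  0.1935] [ 0.4864 -0.2419  1.2011] [-0.3829  0.4472  0.9438 -0.0015  1.7506 -0.4887]
side 0 [(150, 296), (87, 175), (46, 329), (101, 189), (49, 326), (20, 405), (183, 75)]
side 0.1 [(150, 296), (142, 28), (134, 64), (150, 29), (136, 73), (5, 463), (174, 46)]
side 0.2 [(150, 296), (152, 192), (152, 20), (171, 29), (97, 185), (105, 161), (101, 171)]
side 0.4 [(148, 347), (91, 2), (164, 8), (155, 11), (38, 353), (24, 408), (47, 330)]
top 0 [(71, 32), (98, 80), (88, 116), (71, 147), (102, 66), (9, 338), (127, 10)]
top 0.1 [(71, 32), (98, 80), (84, 129), (101, 60), (99, 73), (15, 325), (111, 24)]
top 0.2 [(98, 182), (95, 93), (102, 72), (108, 46), (108, 42), (13, 328), (78, 136)]
top 0.4 [(100, 190), (104, 72), (105, 54), (107, 51), (104, 55), (85, 101), (61, 184)]
```

The left bar lies along its shut line. Now the same for the right keeper.

Call:
arm_command([
  [[0,0,-0.04,0,0,0],[0,0,-0.045,0,0,0],[0,0,-0.028,0,0,0],[0,0,0,0,0,0],[-0.018,0,0,0,0,0],[-0.018,0,0,0,0,0],[0,0,0,0,0,0]],
])

```text
time: 25.15
ee_pos: [0.5907, -0.2066, 0.0843]
orientation: [0.002, 0.666, 0.746, 0.001]
wrist_force: [0.7, 0.2, -0.4]
grip_width: -0.002
gripper_force: 0.0
```

Call:
arm_command([
  [[-0.0234,-0.0025,0.002,0,0,0],[-0.0188,-0.002,-0.0018,0,0,0],[-0.0181,-0.002,-0.0056,0,0,0],[-0.0166,-0.0018,-0.0091,0,0,0],[0,0,0,0,0,0]],
])

```text
time: 25.65
ee_pos: [0.5135, -0.2152, 0.068]
orientation: [0.001, 0.666, 0.746, 0.0]
wrist_force: [-0.2, 0.1, -0.2]
grip_width: -0.001
gripper_force: 0.0
```

Call:
arm_command([
  [[-0.012,-0.0013,-0.013,0,0,0],[-0.009,-0.001,-0.015,0,0,0],[-0.006,-0.0007,-0.017,0,0,0],[-0.003,-0.0003,-0.015,0,0,0],[0,0,-0.006,0,0,0],[0,0,0,0,0,0]],
])

```text
time: 26.25
ee_pos: [0.4845, -0.2183, 0.0011]
orientation: [0.0, 0.666, 0.746, 0.0]
wrist_force: [-0.2, -0.1, 0.4]
grip_width: -0.002
gripper_force: 0.0
```

Call:
arm_command([
  [[0,0,-0.003,0,0,0],[0,0,-0.002,0,0,0],[0,0,0,0,0,0]],
])

```text
time: 26.55
ee_pos: [0.4853, -0.2188, -0.0003]
orientation: [0.001, 0.666, 0.746, 0.001]
wrist_force: [-7.9, 5.0, 19.9]
grip_width: -0.005
gripper_force: 9.6
```

```bash
python3 -c "
from h import *
o=robot.get_obs();print(o['ee_pos'],o['wrist_force'])"
```

```text
[ 0.4853 -0.2188 -0.0003] [-7.8978  5.023  19.8931]
```

It hits the stop at the same height. I'll rise clear and verify everything.

Call:
arm_command([
  [[0,0,0.01,0,0,0],[0,0,0.04,0,0,0],[0,0,0.05,0,0,0],[0,0,0.05,0,0,0],[0,0,0.05,0,0,0],[0,0.045,0,0,0,0],[0,0.045,0,0,0,0],[0,0.045,0,0,0,0]],
])

```text
time: 27.35
ee_pos: [0.4839, -0.0821, 0.1972]
orientation: [0.001, 0.667, 0.745, 0.001]
wrist_force: [0.2, -0.7, 0.1]
grip_width: 0.003
gripper_force: 0.0
```

Call:
arm_command([
  [[0,0.045,0,0,0,0],[0,0.03,0,0,0,0],[0,0,0,0,0,0],[0,0,0,0,0,0]],
])

```text
time: 27.75
ee_pos: [0.4839, -0.0081, 0.1966]
orientation: [0.001, 0.666, 0.746, 0.0]
wrist_force: [-0.2, -0.9, -0.2]
grip_width: 0.002
gripper_force: 0.0
```

```bash
python3 - <<'E'
from h import *
o=robot.get_obs();print(o['time'],o['ee_pos'],o['wrist_force'])
t=grab_frame("top");s=grab_frame("side")
R=lambda f:cv2.cvtColor(cv2.imread("pics/"+f),cv2.COLOR_BGR2RGB)
def bar(n,im,im0,P,r,ls=(.03,.05,.07,.09,.11,.12,.135)):
    c=get_calibration(n);T=np.linalg.inv(np.array(c['world_from_camera']))
    for th in(0,.1,.2):
        v=[]
        for l in ls:
            q=T[:3,:3]@np.array([*(np.array(P)+l*np.cos(th)*np.array(r)),.033+l*np.sin(th)])+T[:3,3]
            a,b=int(round(c['cx']-c['fx']*q[0]/q[2])),int(round(c['cy']+c['fy']*q[1]/q[2]));v.append((int(im0[b,a].mean()),int(im[b,a].mean())))
        print(n,th,v)
for P,r in(([.586,.2425],[-.9936,-.113]),([.555,-.213],[-.994,-.108])):
    bar("side",s,R("side0.png"),P,r);bar("top",t,R("top0.png"),P,r)
brass(t,"top",(380,515,150,240))
t0=R("top0.png")
for nm,(a,b,c,d) in{"tape":(225,265,240,280),"driver":(355,430,250,272)}.items():print(nm,np.abs(t[c:d,a:b].astype(int)-t0[c:d,a:b]).mean())
hs=cv2.cvtColor(s,cv2.COLOR_RGB2HSV);h0=cv2.cvtColor(R("side0.png"),cv2.COLOR_RGB2HSV)
for h in(h0,hs):
    for lo,hi,roi in(((0,160,90),(6,255,255),(250,320,270,310)),((8,80,40),(25,255,200),(165,200,245,285))):
        m=cv2.inRange(h,lo,hi)[roi[0]:roi[1],roi[2]:roi[3]];print(m.sum()//255,np.argwhere(m).mean(0).round(1))
E
```

```text
27.75 [ 0.4839 -0.0081  0.1966] [-0.1563 -0.8579 -0.2112]
side 0 [(89, 25), (155, 15), (155, 118), (157, 84), (155, 0), (155, 11), (158, 182)]
side 0.1 [(89, 25), (157, 17), (159, 158), (163, 143), (155, 154), (159, 13), (159, 174)]
side 0.2 [(88, 21), (158, 10), (157, 6), (154, 163), (158, 97), (159, 107), (158, 101)]
top 0 [(119, 85), (123, 69), (124, 97), (121, 87), (125, 24), (122, 11), (124, 125)]
top 0.1 [(119, 85), (119, 99), (124, 97), (121, 103), (125, 38), (123, 15), (119, 108)]
top 0.2 [(119, 85), (119, 98), (125, 105), (122, 102), (124, 77), (123, 13), (123, 79)]
side 0 [(139, 138), (154, 144), (156, 137), (154, 142), (157, 153), (158, 27), (152, 82)]
side 0.1 [(139, 138), (156, 137), (153, 136), (157, 131), (157, 136), (156, 2), (150, 52)]
side 0.2 [(139, 135), (155, 133), (159, 138), (157, 167), (161, 166), (158, 166), (155, 167)]
top 0 [(103, 107), (128, 106), (122, 106), (125, 107), (123, 78), (123, 14), (124, 122)]
top 0.1 [(103, 107), (130, 105), (122, 107), (124, 108), (125, 99), (123, 14), (124, 109)]
top 0.2 [(74, 104), (128, 103), (122, 107), (124, 108), (124, 106), (123, 39), (125, 101)]
top 641 [480.3 200.5] [ 0.4796 -0.4556  0.072 ]
top 23 [492.  193.2] [ 0.4994 -0.4884  0.072 ]
top 25 [502.8 195.5] [ 0.4929 -0.5174  0.072 ]
top 21 [451. 197.] [ 0.49   -0.3765  0.072 ]
top 19 [417.2 201.4] [ 0.4788 -0.2843  0.072 ]
top 20 [447.9 206.4] [ 0.4643 -0.3669  0.072 ]
top 22 [425.7 207.8] [ 0.4611 -0.3067  0.072 ]
tape 10.510208333333333
driver 7.268282828282828
198 [17.4 21. ]
294 [16.  18.8]
205 [17.4 21. ]
288 [16.  19.1]
```

```bash
python3 - <<'E'
from h import *
R=lambda f:cv2.cvtColor(cv2.imread("pics/"+f),cv2.COLOR_BGR2RGB)
im={n:grab_frame(n) for n in("top","side")}
for nm,P in(("L",[.462,.2285,.028]),("R",[.431,-.2265,.028])):
    rs=[]
    for n in im:
        c=get_calibration(n);T=np.linalg.inv(np.array(c['world_from_camera']));q=T[:3,:3]@np.array(P)+T[:3,3]
        a,b=int(c['cx']-c['fx']*q[0]/q[2]),int(c['cy']+c['fy']*q[1]/q[2])
        m=(im[n].mean(2)<45)&(R(n+"0.png").mean(2)>75);w=m[b-12:b+13,a-12:a+13]
        k,l,st,ce=cv2.connectedComponentsWithStats(w.astype(np.uint8),connectivity=4);print(n,[(s[:5].tolist(),x.round(1).tolist()) for s,x in zip(st[1:],ce[1:]) if s[4]>3])
        i=1+st[1:,4].argmax();rs.append(ray(n,a-12+ce[i][0],b-12+ce[i][1]))
    print(nm,tri(*rs))
E
```

```text
top [([9, 6, 6, 8, 36], [11.3, 9.6])]
side [([0, 0, 25, 6, 104], [10.4, 2.1]), ([11, 8, 7, 7, 33], [13.7, 11.4])]
L (array([0.4605, 0.2202, 0.0872]), np.float64(0.004301315042448738))
top [([23, 0, 2, 6, 10], [23.6, 2.1]), ([10, 8, 5, 6, 28], [12.0, 10.7])]
side [([10, 8, 9, 9, 46], [13.6, 12.0])]
R (array([ 0.4344, -0.2251,  0.0284]), np.float64(0.0008343248449526303))
```

Both knobs sit where a shut bar's tip belongs: the right one triangulates to z = 28 mm, and the left one's correct blob is within about 2 px of its shut prediction. Handing in.

```bash
python3 -c "
from rig import *
print(finish_job())"
```

```text
the job is handed in; nothing more can be done
None
```

The job is handed in at about 28 s of the 72 s allowed: both cans are in the right dock, the toroid is in the left dock, both keepers are shut, and the tape and screwdriver stand where they were; the first can did slip 12 mm in the grip under a 43 N downward press while sliding in, but stayed upright.

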